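# Run a contact test: kick the jig's bail down to lock, press TEST, flick it up again

### The job

Run one contact test on the circuit breaker in the grey jig: gently push its orange-handled bail lever down until the catch locks and it stays down by itself when you let go, press the red button on the orange-sided tester fully in while the bail is locked, then flick the bail back up so that it springs fully open. The catch sits at an unknown height and its stop bends easily: ease off as soon as the bail bottoms, pushing the handle with no more than about 20 N, and leave everything else on the table where it is.

Things in the scene. Friction and masses are not known exactly. Their poses are not given: they have to be found in the camera images.
- jig: Fixed grey test jig, plate 200 (x) x 190 (y) x 12 mm, z up; origin: centre of its underside. The bail lever's hinge line is parallel to y through x = +50, z = 85 mm; its handle is towards -x. A white breaker (50 x 72 mm, top 72 mm high) is fixed in the middle under the bail. An orange catch housing, 125 mm high, stands at x -50 to +6, y +50 to +86 mm.
- bail (a joint): Bail angle (rad): 0 = fully up (arms 0.70 above level), grows as pushed down, 0.70 = level. A spring (1 to 2 N at the handle) returns it to 0 unless caught. Its side pin must be pushed past a sprung roller (about 8 N at the handle); a rubber stop ends the travel barely beyond. The catch height is not visible: the locked angle is 0.56 to 0.85. Lifting the handle with about 6 N frees it.
- bail_grip (a point): Centre of the bail's orange handle bar, a round bar 12 mm thick and 100 mm long parallel to the jig's y axis, 130 mm from the hinge line, moving with the bail. Between the two side arms (10 mm thick, at y = -45 and +45 mm) the bar is free on all sides, 80 mm clear. When the arms are level the bar is at jig x = -80, z = 85 mm.
- tester: Fixed tester, dark box 200 (x) x 130 (y) x 70 mm with orange side guards up to 78 mm and a screen. Origin: centre of its underside. It stands left or right of the jig (it may swap places with the blue parts tray).
- test_button_top (a point): Centre of the top face of the red round test button (28 mm across), on the tester's top; it is pressed straight down.
- test_button (a joint): Travel of the red test button (m): 0 = out, 0.006 = fully in (5 N). It springs back out.
- parts_tray: Bystander: fixed blue tray 200 x 140 x 35 mm. Origin: centre of its underside.
- breaker_a: Bystander: white circuit breaker with blue toggle, 36 x 80 x 68 mm, loose in the tray. Origin: centre of its underside.
- breaker_b: Bystander: white circuit breaker with black toggle, 36 x 80 x 68 mm, loose in the tray. Origin: centre of its underside.
- paper_cup: Bystander: empty white cup, 72 mm wide, 95 mm high. Origin: centre of its underside.
- drink_bottle: Bystander: drink bottle, 64 mm wide, 210 mm high. Origin: centre of its underside.
- lead_reel: Bystander: orange reel lying flat, 110 mm across, 40 mm high. Origin: centre of its underside.
- screwdriver: Bystander: screwdriver, 190 mm long, lying along its own x. Origin: on the table under its middle.
- test_clip: Bystander: red test clip, about 140 mm long, 18 mm high, lying along its own x. Origin: on the table under its middle.
- pad (a joint): Squeeze of the rubber pad on the bail's stop, hidden in the catch housing (m): 0 = untouched, grows while the bail is pressed down on it (about 3 mm at 20 N on the handle); above 0.0042 the stop bends and the test is spoilt.
Things that resemble listed ones, but are neither listed nor needed, are in the scene too. Leave any green look-alike of the tester alone.

How it is judged:
On the way, in this order (a step that is already met when the one before it is completed fails the run):
1. the bail is locked: it stays down with nothing touching it (value of joint bail above 0.52 rad and contact force between each of the arm, the fingers and bail below 0.1 N), for 0.4 s.
2. the test button is pressed fully in while the bail is locked (value of joint test_button above 0.005 m and value of joint bail above 0.52 rad), for 0.1 s.
3. the bail is flicked up out of the catch, the button out again (value of joint bail below 0.1 rad and value of joint test_button below 0.002 m), for 0.2 s.
At the end, for the whole second after the job is handed in: the bail is fully up (joint below 0.1 rad) and the test button is out (below 2 mm), after the bail was locked untouched and the button pressed at least 5 mm while it was locked (all of step 3).
It fails at once if the bail is forced down on its stop, bending it: the stop's rubber pad is squeezed by more than 4.2 mm (about 25 N on the handle) (value of joint pad above 0.0042 m).
It fails at once if a bystander is moved by more than 30 mm (distance of any of breaker_a, breaker_b, paper_cup, drink_bottle, lead_reel, screwdriver, test_clip from where it was at the start of the episode above 0.03 m).
It also fails if it takes over 51 s, if anything falls off the work surface, if the arm or the gripper's body presses on something with over 40 N, if the wrist force passes 120 N, or if a joint passes its speed limit or range.

### The arm

A 7-joint arm with a two-finger parallel gripper is mounted at the origin on the work surface. World frame = base frame: x ahead of the robot, y to its left, z up, the work surface at z = 0. Lengths are in m, angles in rad, forces in N, time in s.
With the tool pointing down it reaches from about 0.425 to 0.925 m from the base axis. Payload 6.8 kg.
Tool frame: the origin (TCP) lies midway between the tips of the shut fingers; the grasp point (between the pads) lies 19 mm behind it; z points along the fingers, y is the line along which they close (so a half turn about z gives the same grasp; the last joint's range is limited). The gripper opens to 85 mm and grips with 20 to 120 N. Pads are 22 mm wide; open, the fingers measure 114 mm over their backs; the gripper's body (76 mm by 85 mm) begins 54 mm behind the grasp point. The pads swing forward as they close: fully open they stand 13 mm farther back than shut.
Start: joints at [1.061, 0.477, 0.022, 1.555, -0.011, 1.109, -0.083], TCP at [0.264, -0.621, 0.231] pointing down, gripper open.
Joint ranges: [-2.96, 2.96], [-0.34, 2.1], [-1.41, 1.46], [0.24, 2.44], [-1.37, 4.51], [0.17, 1.92], [-2.96, 2.96]. Speed limits (rad/s): [2.39, 2.39, 3.14, 3.14, 3.14, 3.14, 3.14].

### API

Orientations are given as a unit quaternion [w, x, y, z].
In Python, from station import bot, imaging gives the robot as it stands.
- The arm moves only by the tool move_arm, never from a script. Its argument "commands" is a list that holds one entry, the list of rows, each a list of 7 numbers: the shift along the tool's x, y, z in m, then the turn, a rotation vector about the tool's x, y, z in degrees, then the finger opening in m, from 0 to 0.0854. In form: [[[x, y, z, rx, ry, rz, grip], ...]]. A call has 1 to 20 rows; each row shifts and turns the commanded pose from where the row before left it, along the tool's axes as they then stand; what a row does not reach is not made up. A row lasts 1/8 s, in which the tool goes at most 62.5 mm and 10.7 degrees, less where a joint would pass 70% of its speed; a pose out of reach is approached as far as the arm can. A call is refused whole if a number of a shift passes 0.0625 or a number of a turn 10.7, either way. A call with a gripper value outside its range is refused whole. The fingers move at their own pace and stop on an object; "squeeze" is the grip in N (left out, the last holds). Time passes only in rows, so rows that do not move let the fingers close. It gives the time, the measured TCP pose, the force, the opening and the grip force at its end, in the units of the state.
- bot.get_obs(): the state, without advancing time (a new reading comes with each control period).
- imaging.read_camera(name): name is "scene" or "side" or "wrist"; returns the picture (420x560x3 uint8, red, green, blue); there is no depth.
- imaging.calibration(name): a dict with "intrinsics" (3x3 intrinsics, pixels), "extrinsics" (4x4, takes a point from camera to world coordinates); the wrist camera has in their place "mount" (4x4, takes a point from camera to tool coordinates, whose origin is the TCP and whose axes are the flange's). Camera axes: x right, y down, z forward; pixel columns grow to the right and rows downward; lengths in m; the calibration is good to about 2 mm. The wrist camera is an equidistant fisheye: a pixel r from the principal point sees the ray r / f radians off the axis. A picture is of the moment at which its call begins: read the wrist's pose just before it. calibration takes no time and is no camera call.
- bot.hand_in(): hands the job in; it is judged then, once.
The state is a dict: "t": time; "q": joint angles; "joint_vel": joint speeds; "joint_torque": joint torques, N m; "eef_pos": TCP position; "tool_rot": TCP orientation; "contact_force": force on the tool from outside, world axes, zero at the start; "torque": the same for the moment, N m; "gripper_width": opening from 0.0 (shut) to 1.0 (fully open); "grasp_force": force on a finger pad.
Only numpy, scipy, OpenCV 4.12 (cv2) and the standard library are available. Lean on these libraries where they do the work, as an engineer would, in place of code of your own. Each camera call takes 0.05 s, during which the arm holds its last target. There are 200 camera calls.

## Working session

There is one attempt and no reset: what is moved stays moved. The work goes in short steps, Python scripts to look and compute and a tool call to move; the robot and the scene stay as the last step left them, time stands still between calls to the robot, and variables do not carry over. Pictures are saved under pics/ and viewed, at most 10 in all, crops included, and the job is handed in when it is done.

Besides the shell and the picture viewer there is one more tool, called by a JSON object that holds its "name" and its "arguments". move_arm: Moves the arm, as the interface text tells. Its arguments: {"type":"object","properties":{"commands":{"type":"array","items":{"type":"array","items":{"type":"array","items":{"type":"number"}}}},"squeeze":{"type":"number"}},"required":["commands"]}

```bash
mkdir -p pics; cat > h.py <<'E'
import numpy as np, cv2
from station import bot, imaging
def ray(name,px):
    c=imaging.calibration(name);K=np.array(c["intrinsics"]);T=np.array(c["extrinsics"])
    d=T[:3,:3]@np.linalg.solve(K,[px[0],px[1],1.]);return T[:3,3],d/np.linalg.norm(d)
def plane(name,px,z):
    o,d=ray(name,px);return o+d*(z-o[2])/d[2]
def tri(p1,p2):
    (a,u),(b,v)=ray("scene",p1),ray("side",p2)
    s=np.linalg.lstsq(np.c_[u,-v],b-a,rcond=None)[0]
    P,Q=a+u*s[0],b+v*s[1];return (P+Q)/2,np.linalg.norm(P-Q)
E
python3 - <<'E'
from h import *
for n in("scene","side"):
    im=imaging.read_camera(n)[:,:,::-1];cv2.imwrite(f"pics/{n}0.png",im)
    c=imaging.calibration(n);print(n,np.round(np.array(c["extrinsics"]),3).tolist(),np.round(c["intrinsics"],1).tolist())
o=bot.get_obs();print(o)
a=cv2.imread("pics/scene0.png");cv2.imwrite("pics/s_big.png",cv2.resize(a,(800,600),interpolation=cv2.INTER_CUBIC))
a=cv2.imread("pics/side0.png");cv2.imwrite("pics/d_big.png",cv2.resize(a,(800,600),interpolation=cv2.INTER_CUBIC))
E
```

```text
scene [[-0.468, 0.632, -0.618, 1.303], [0.883, 0.346, -0.316, 0.425], [0.014, -0.694, -0.72, 1.058], [0.0, 0.0, 0.0, 1.0]] [[527.0, 0.0, 285.6], [0.0, 527.0, 207.7], [0.0, 0.0, 1.0]]
side [[-0.829, -0.412, 0.379, 0.04], [-0.56, 0.609, -0.561, 0.706], [0.0, -0.677, -0.736, 1.017], [0.0, 0.0, 0.0, 1.0]] [[506.5, 0.0, 283.4], [0.0, 506.5, 211.3], [0.0, 0.0, 1.0]]
{'t': 0.1, 'q': array([ 1.06087245,  0.47769873,  0.02228919,  1.55636956, -0.01147686,
        1.10929056, -0.08309695]), 'joint_vel': array([-0.00040925, -0.00019361, -0.00054346, -0.00112216, -0.00111071,
        0.00080391, -0.00114796]), 'joint_torque': array([ 5.19158668e-03, -5.97754633e+01,  1.61422916e+00, -2.81951523e+01,
        1.28692389e-02,  5.05630887e-03,  1.40993299e-05]), 'eef_pos': array([ 0.26379281, -0.62073182,  0.23042728]), 'tool_rot': array([-7.89428847e-04,  9.79876612e-01,  1.99602489e-01, -2.19392122e-04]), 'contact_force': array([ 0.88307544,  0.145132  , -0.33734899]), 'torque': array([ 0.00221534, -0.01906431, -0.03093499]), 'grasp_force': 0.0, 'gripper_width': 1.0043947369612936}
```

View pics/s_big.png

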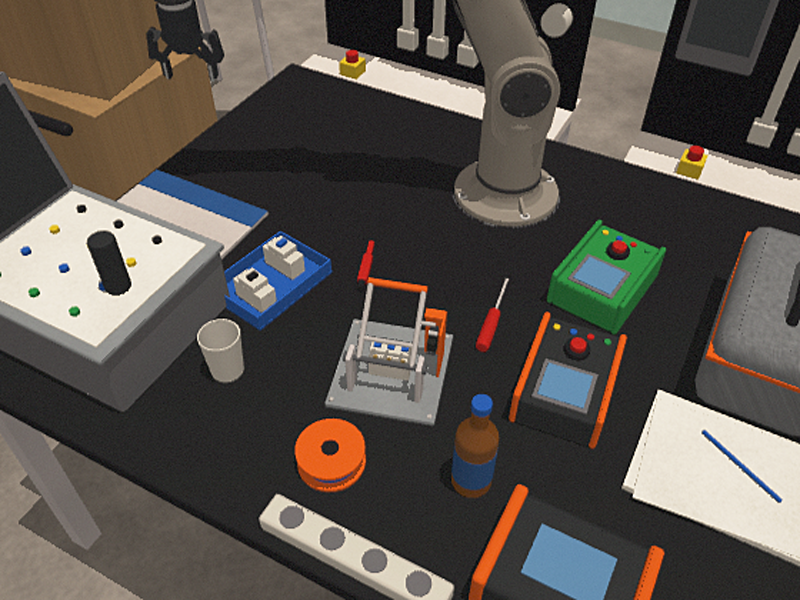

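View pics/d_big.png

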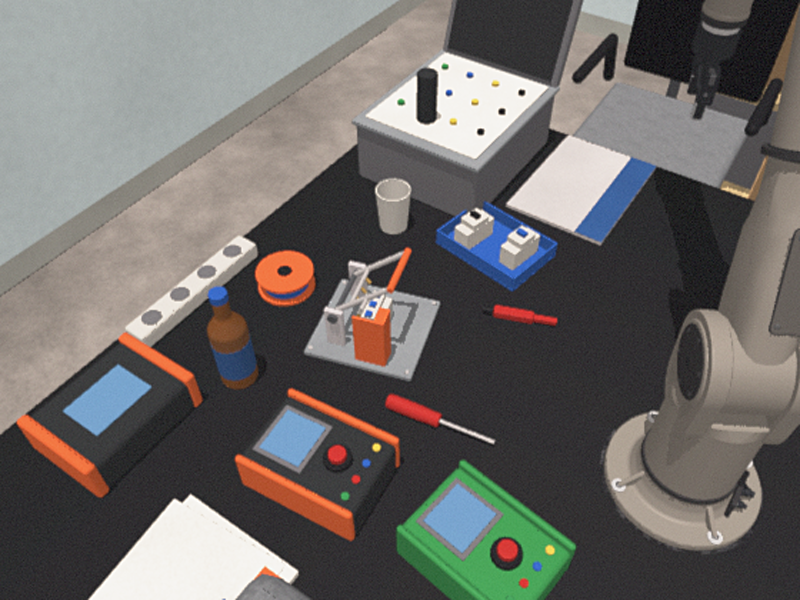

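The scene picture shows the jig's orange bar at about (394,286) of 800x600. Candidates for the tester:
- **Orange-sided box**, scene (578,345), side (337,456). It has a red button and a screen, so it fits.
- **Green box**, scene (619,248). This is the look-alike.
- **Large orange-sided box**, scene (570,545). It has no button.

Next I measure and confirm with one crop.

```bash
python3 - <<'E'
from h import *
R={"scene":dict(bar=(245,188,305,212),btn=(385,225,425,255)),"side":dict(bar=(268,170,292,208),btn=(222,305,252,333))}
out={}
for n in R:
    im=cv2.imread(f"pics/{n}0.png");hsv=cv2.cvtColor(im,cv2.COLOR_BGR2HSV)
    h,s,v=cv2.split(hsv)
    red=(((h<4)|(h>174))&(s>150)&(v>70)); ora=((h>=6)&(h<18)&(s>150)&(v>90))
    for k,m in(("bar",ora),("btn",red)):
        x0,y0,x1,y1=R[n][k];mm=np.zeros(m.shape,np.uint8);mm[y0:y1,x0:x1]=m[y0:y1,x0:x1]
        nn,lab,st,ce=cv2.connectedComponentsWithStats(mm);i=1+np.argmax(st[1:,4])
        ys,xs=np.where(lab==i);P=np.c_[xs,ys].astype(float)
        r=cv2.minAreaRect(P.astype(np.float32));
        c=P.mean(0);w=np.linalg.svd(P-c,full_matrices=False)[2][0];t=(P-c)@w
        e=[c+w*t.min(),c+w*t.max()];out[n,k]=(c,e,st[i]);print(n,k,c.round(1),np.round(e,1).tolist(),st[i],r[1])
for k in("bar","btn"): print(k,tri(out["scene",k][0],out["side",k][0]))
e1,e2=out["scene","bar"][1],out["side","bar"][1]
for a in e1:
  for b in e2: print("end",tri(a,b))
f=.7
for q in((352,320),(452,333),(435,422),(328,405)): print("plate",plane("scene",(q[0]*f,q[1]*f),.012).round(4))
for q in((305,351),(410,378),(439,300)): print("plate side",plane("side",(q[0]*f,q[1]*f),.012).round(4))
for z in(.07,.078,.085): print(z,plane("scene",out["scene","btn"][0],z),plane("side",out["side","btn"][0],z))
a=cv2.imread("pics/scene0.png")[170:320,220:450];b=cv2.imread("pics/side0.png")[165:300,200:320]
cv2.imwrite("pics/crop1.png",np.vstack([cv2.resize(a,(690,330)),cv2.resize(cv2.imread("pics/side0.png")[165:350,160:320],(300,260))][:1]))
s=np.zeros((450,800,3),np.uint8);A=cv2.resize(a,None,fx=2.1,fy=2.1,interpolation=cv2.INTER_CUBIC);B=cv2.resize(cv2.imread("pics/side0.png")[160:350,160:310],None,fx=2.1,fy=2.1,interpolation=cv2.INTER_CUBIC)
s[:A.shape[0],:A.shape[1]]=A;s[:B.shape[0],485:485+B.shape[1]]=B;cv2.imwrite("pics/crop1.png",s)
E
```

```text
scene bar [277.9 199.2] [[257.0, 195.9], [298.3, 202.4]] [257 194  42  11 216] (41.735774993896484, 5.452915668487549)
scene btn [404.5 241. ] [[398.8, 239.8], [410.0, 242.1]] [399 236  12  11 105] (10.0, 11.0)
side bar [278.9 188.6] [[286.0, 173.5], [272.0, 203.5]] [271 173  17  32 177] (5.710480690002441, 33.18699645996094)
side btn [235.7 317.8] [[229.1, 319.3], [242.3, 316.2]] [229 311  14  14 153] (13.0, 13.0)
bar (array([0.52562049, 0.0066411 , 0.17046639]), np.float64(0.00031775575193448345))
btn (array([0.43180878, 0.30437934, 0.08815916]), np.float64(0.00010736316010119635))
end (array([ 0.53995202, -0.04327009,  0.17171914]), np.float64(0.0031277632490673644))
end (array([ 0.535784  , -0.01675007,  0.1382647 ]), np.float64(0.07627968835113817))
end (array([0.51692372, 0.03195591, 0.20628012]), np.float64(0.07230290606199))
end (array([0.51184149, 0.05436276, 0.16983183]), np.float64(0.0011626706635792412))
plate [ 0.5096 -0.0972  0.012 ]
plate [0.449  0.0812 0.012 ]
plate [0.64   0.1413 0.012 ]
plate [ 0.6955 -0.0332  0.012 ]
plate side [0.6381 0.1377 0.012 ]
plate side [0.4506 0.0827 0.012 ]
plate side [ 0.5068 -0.1     0.012 ]
0.07 [0.41552672 0.30216795 0.07      ] [0.43946906 0.29645866 0.07      ]
0.078 [0.42271146 0.30316498 0.078     ] [0.43609231 0.29992304 0.078     ]
0.085 [0.4289981  0.30403739 0.085     ] [0.43313765 0.30295437 0.085     ]
```

View pics/crop1.png

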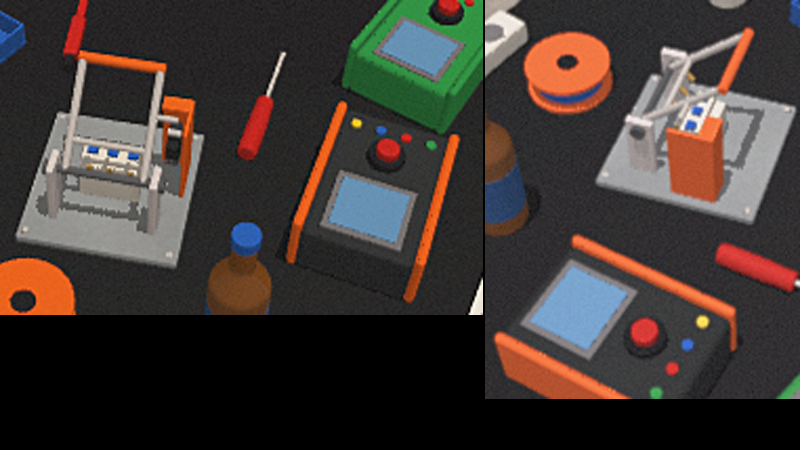

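The crop confirms that the box with orange sides, red button and screen is the tester; its button sits at crop (386,150) and (644,335).

| Quantity | Measured | Check |
|---|---|---|
| Bar centre | (0.526, 0.007, 0.169) | Height should be 0.169 |
| Button top | (0.432, 0.304, 0.087) | Just above the 0.070 tester top |
| Jig yaw | about 17° | From plate edges and bar direction |

Now I move: raise, turn the tool to match the jig, and shut the fingers.

{"name": "move_arm", "arguments": {"commands": [[[0, 0, -0.0125, 0, 0, -10.5, 0], [0, 0, -0.0125, 0, 0, -10.5, 0], [0, 0, -0.0125, 0, 0, -10.5, 0], [0, 0, -0.0125, 0, 0, -10.5, 0], [0, 0, -0.0125, 0, 0, -10.5, 0], [0, 0, -0.0125, 0, 0, -10.5, 0], [0, 0, -0.0125, 0, 0, -10.5, 0], [0, 0, -0.0125, 0, 0, -10.5, 0]]]}}

```text
t: 1.1
eef_pos: [0.2638, -0.621, 0.3311]
tool_rot: [-0.001, 0.592, 0.806, 0.0]
contact_force: [0.4, -0.0, -0.1]
gripper_width: -0.001
grasp_force: 0.0
```

{"name": "move_arm", "arguments": {"commands": [[[0.0325, 0.027, 0, 0, 0, 0, 0], [0.0325, 0.027, 0, 0, 0, 0, 0], [0.0325, 0.027, 0, 0, 0, 0, 0], [0.0325, 0.027, 0, 0, 0, 0, 0], [0.0325, 0.027, 0, 0, 0, 0, 0], [0.0325, 0.027, 0, 0, 0, 0, 0], [0.0325, 0.027, 0, 0, 0, 0, 0], [0.0325, 0.027, 0, 0, 0, 0, 0], [0.0325, 0.027, 0, 0, 0, 0, 0], [0.0325, 0.027, 0, 0, 0, 0, 0], [0.0325, 0.027, 0, 0, 0, 0, 0], [0.0325, 0.027, 0, 0, 0, 0, 0]]]}}

```text
t: 2.6
eef_pos: [0.4597, -0.1522, 0.3311]
tool_rot: [-0.0, 0.595, 0.804, -0.0]
contact_force: [0.3, 0.5, 0.4]
gripper_width: 0.001
grasp_force: 0.0
```

{"name": "move_arm", "arguments": {"commands": [[[0.032, 0.0262, 0, 0, 0, 0, 0], [0.032, 0.0262, 0, 0, 0, 0, 0], [0.032, 0.0262, 0, 0, 0, 0, 0], [0.032, 0.0262, 0, 0, 0, 0, 0], [0, 0, 0.035, 0, 0, 0, 0], [0, 0, 0.035, 0, 0, 0, 0], [0, 0, 0.035, 0, 0, 0, 0], [0, 0, 0.03, 0, 0, 0, 0], [0, 0, 0, 0, 0, 0, 0]]]}}

```text
t: 3.72
eef_pos: [0.5205, -0.0007, 0.1942]
tool_rot: [-0.002, 0.595, 0.804, -0.001]
contact_force: [0.6, 0.0, 0.6]
gripper_width: 0.001
grasp_force: 0.0
```

```bash
python3 - <<'E'
from h import *
print({k:np.round(v,3) for k,v in bot.get_obs().items() if k in("t","eef_pos","contact_force","q")})
A=imaging.read_camera("scene")[150:300,200:340,::-1];B=imaging.read_camera("side")[120:270,200:340,::-1]
cv2.imwrite("pics/c2.png",cv2.resize(np.hstack([A,B]),(784,420),interpolation=cv2.INTER_CUBIC))
E
```

```text
{'t': np.float64(3.725), 'q': array([ 0.449,  0.346, -0.686,  1.921,  0.262,  0.97 , -0.061]), 'eef_pos': array([ 0.52 , -0.001,  0.194]), 'contact_force': array([0.582, 0.002, 0.631])}
```

View pics/c2.png

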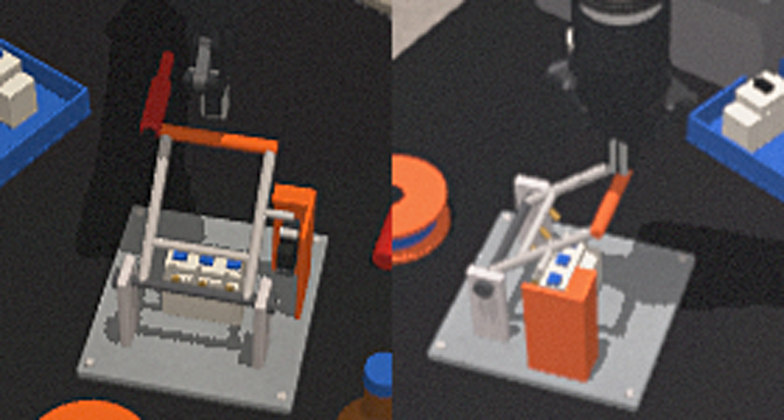

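The picture shows the shut fingertips just above the bar, near its middle: crop (215,115) in scene and (618,170) in side. I follow the arc down to just before the earliest possible catch angle.

{"name": "move_arm", "arguments": {"commands": [[[0, 0, 0.009, 0, 0, 0, 0], [0, 0, 0.009, 0, 0, 0, 0], [0, -0.005, 0.007, 0, 0, 0, 0], [0, -0.004, 0.007, 0, 0, 0, 0], [0, -0.003, 0.007, 0, 0, 0, 0], [0, -0.003, 0.007, 0, 0, 0, 0], [0, -0.002, 0.007, 0, 0, 0, 0], [0, -0.002, 0.007, 0, 0, 0, 0], [0, -0.002, 0.006, 0, 0, 0, 0], [0, -0.001, 0.005, 0, 0, 0, 0], [0, 0, 0, 0, 0, 0, 0]]]}}

```text
t: 5.2
eef_pos: [0.5012, -0.0069, 0.125]
tool_rot: [-0.0, 0.595, 0.804, -0.0]
contact_force: [-0.2, -0.1, 1.9]
gripper_width: 0.0
grasp_force: 0.7
```

{"name": "move_arm", "arguments": {"commands": [[[0, -0.001, 0.003, 0, 0, 0, 0], [0, 0, 0.003, 0, 0, 0, 0], [0, 0, 0, 0, 0, 0, 0]]]}}

```text
t: 5.58
eef_pos: [0.5004, -0.0071, 0.1192]
tool_rot: [-0.0, 0.595, 0.804, 0.0]
contact_force: [-0.6, 0.2, 1.1]
gripper_width: -0.003
grasp_force: 0.7
```

{"name": "move_arm", "arguments": {"commands": [[[0, 0, 0.0025, 0, 0, 0, 0], [0, 0, 0, 0, 0, 0, 0]]]}}

```text
t: 5.82
eef_pos: [0.5004, -0.0072, 0.1167]
tool_rot: [0.0, 0.595, 0.804, 0.0]
contact_force: [0.9, 0.0, 2.3]
gripper_width: -0.005
grasp_force: 0.6
```

{"name": "move_arm", "arguments": {"commands": [[[0, 0, 0.0025, 0, 0, 0, 0], [0, 0, 0, 0, 0, 0, 0]]]}}

```text
t: 6.08
eef_pos: [0.5004, -0.0072, 0.1142]
tool_rot: [-0.0, 0.595, 0.804, -0.0]
contact_force: [-0.5, -1.3, 0.8]
gripper_width: 0.0
grasp_force: 0.7
```

{"name": "move_arm", "arguments": {"commands": [[[0, 0, 0.0025, 0, 0, 0, 0], [0, 0, 0, 0, 0, 0, 0]]]}}

```text
t: 6.32
eef_pos: [0.5004, -0.0072, 0.1116]
tool_rot: [-0.0, 0.595, 0.804, -0.0]
contact_force: [-1.3, -0.9, 2.2]
gripper_width: -0.003
grasp_force: 0.7
```

{"name": "move_arm", "arguments": {"commands": [[[0, 0, 0.001, 0, 0, 0, 0], [0, 0, 0, 0, 0, 0, 0]]]}}

```text
t: 6.58
eef_pos: [0.5003, -0.0072, 0.1107]
tool_rot: [-0.0, 0.595, 0.804, -0.0]
contact_force: [-0.4, -0.2, 1.5]
gripper_width: -0.0
grasp_force: 0.7
```

{"name": "move_arm", "arguments": {"commands": [[[0, 0, 0.002, 0, 0, 0, 0], [0, 0, 0, 0, 0, 0, 0]]]}}

```text
t: 6.82
eef_pos: [0.5004, -0.0071, 0.1087]
tool_rot: [0.0, 0.595, 0.804, 0.0]
contact_force: [-0.6, 0.4, 0.8]
gripper_width: 0.003
grasp_force: 0.7
```

{"name": "move_arm", "arguments": {"commands": [[[0, 0, 0.0015, 0, 0, 0, 0], [0, 0, 0, 0, 0, 0, 0]]]}}

```text
t: 7.08
eef_pos: [0.5003, -0.0072, 0.1072]
tool_rot: [-0.0, 0.595, 0.804, -0.0]
contact_force: [-0.7, -0.7, 2.0]
gripper_width: 0.0
grasp_force: 0.7
```

{"name": "move_arm", "arguments": {"commands": [[[0, 0, 0.002, 0, 0, 0, 0], [0, 0, 0, 0, 0, 0, 0]]]}}

```text
t: 7.32
eef_pos: [0.5004, -0.0071, 0.1052]
tool_rot: [-0.0, 0.595, 0.804, 0.0]
contact_force: [0.0, -0.1, 2.3]
gripper_width: 0.005
grasp_force: 0.7
```

{"name": "move_arm", "arguments": {"commands": [[[0, 0, 0.0015, 0, 0, 0, 0], [0, 0, 0, 0, 0, 0, 0]]]}}

```text
t: 7.58
eef_pos: [0.5004, -0.0071, 0.1041]
tool_rot: [0.0, 0.595, 0.804, -0.0]
contact_force: [-3.4, -0.4, 6.8]
gripper_width: -0.001
grasp_force: 3.3
```

{"name": "move_arm", "arguments": {"commands": [[[0, 0, 0.001, 0, 0, 0, 0], [0, 0, 0, 0, 0, 0, 0]]]}}

```text
t: 7.82
eef_pos: [0.5003, -0.0072, 0.1033]
tool_rot: [0.0, 0.595, 0.804, -0.0]
contact_force: [-4.0, -1.0, 9.1]
gripper_width: -0.002
grasp_force: 4.7
```

{"name": "move_arm", "arguments": {"commands": [[[0, 0, 0.001, 0, 0, 0, 0], [0, 0, 0, 0, 0, 0, 0]]]}}

```text
t: 8.07
eef_pos: [0.5002, -0.0072, 0.1022]
tool_rot: [0.0, 0.595, 0.804, -0.0]
contact_force: [-4.6, -0.6, 9.4]
gripper_width: -0.001
grasp_force: 4.3
```

{"name": "move_arm", "arguments": {"commands": [[[0, 0, 0.001, 0, 0, 0, 0], [0, 0, 0, 0, 0, 0, 0]]]}}

```text
t: 8.32
eef_pos: [0.5, -0.0072, 0.1011]
tool_rot: [-0.0, 0.595, 0.804, -0.0]
contact_force: [-3.3, 0.1, 7.6]
gripper_width: 0.0
grasp_force: 3.7
```

{"name": "move_arm", "arguments": {"commands": [[[0, 0, 0.001, 0, 0, 0, 0], [0, 0, 0, 0, 0, 0, 0]]]}}

```text
t: 8.57
eef_pos: [0.4999, -0.0073, 0.0999]
tool_rot: [-0.0, 0.595, 0.804, -0.001]
contact_force: [-4.7, 0.0, 7.1]
gripper_width: -0.0
grasp_force: 3.2
```

{"name": "move_arm", "arguments": {"commands": [[[0, 0, 0.001, 0, 0, 0, 0], [0, 0, 0, 0, 0, 0, 0]]]}}

```text
t: 8.82
eef_pos: [0.4998, -0.0073, 0.0988]
tool_rot: [-0.0, 0.595, 0.804, -0.001]
contact_force: [-3.1, -1.5, 6.1]
gripper_width: 0.001
grasp_force: 2.7
```

{"name": "move_arm", "arguments": {"commands": [[[0, 0, 0.001, 0, 0, 0, 0], [0, 0, 0, 0, 0, 0, 0]]]}}

```text
t: 9.07
eef_pos: [0.4997, -0.0073, 0.0977]
tool_rot: [-0.0, 0.595, 0.804, -0.001]
contact_force: [-3.2, -0.7, 4.4]
gripper_width: -0.004
grasp_force: 2.4
```

{"name": "move_arm", "arguments": {"commands": [[[0, 0, 0.001, 0, 0, 0, 0], [0, 0, 0, 0, 0, 0, 0]]]}}

```text
t: 9.32
eef_pos: [0.5002, -0.0072, 0.0967]
tool_rot: [-0.0, 0.595, 0.804, -0.0]
contact_force: [-3.4, -2.1, 3.9]
gripper_width: -0.001
grasp_force: 2.0
```

{"name": "move_arm", "arguments": {"commands": [[[0, 0, 0.001, 0, 0, 0, 0], [0, 0, 0, 0, 0, 0, 0]]]}}

```text
t: 9.57
eef_pos: [0.5004, -0.0072, 0.0957]
tool_rot: [-0.0, 0.595, 0.804, 0.0]
contact_force: [-2.2, -0.8, 2.4]
gripper_width: -0.004
grasp_force: 1.5
```

{"name": "move_arm", "arguments": {"commands": [[[0, 0, 0.001, 0, 0, 0, 0], [0, 0, 0, 0, 0, 0, 0]]]}}

```text
t: 9.82
eef_pos: [0.5005, -0.0071, 0.0947]
tool_rot: [0.0, 0.595, 0.804, 0.0]
contact_force: [-1.8, -0.1, 2.0]
gripper_width: 0.003
grasp_force: 1.0
```

{"name": "move_arm", "arguments": {"commands": [[[0, 0, 0.001, 0, 0, 0, 0], [0, 0, 0, 0, 0, 0, 0]]]}}

```text
t: 10.07
eef_pos: [0.5006, -0.0071, 0.0937]
tool_rot: [0.0, 0.595, 0.804, 0.0]
contact_force: [-1.5, -0.6, 1.3]
gripper_width: 0.001
grasp_force: 0.8
```

{"name": "move_arm", "arguments": {"commands": [[[0, 0, 0.001, 0, 0, 0, 0], [0, 0, 0, 0, 0, 0, 0]]]}}

```text
t: 10.32
eef_pos: [0.5005, -0.0071, 0.0927]
tool_rot: [0.0, 0.595, 0.804, 0.0]
contact_force: [-0.6, 0.0, 0.7]
gripper_width: -0.003
grasp_force: 0.4
```

{"name": "move_arm", "arguments": {"commands": [[[0, 0, 0.001, 0, 0, 0, 0], [0, 0, 0, 0, 0, 0, 0]]]}}

```text
t: 10.58
eef_pos: [0.5005, -0.0071, 0.0917]
tool_rot: [0.0, 0.595, 0.804, 0.0]
contact_force: [-0.1, 0.2, 0.5]
gripper_width: 0.0
grasp_force: 0.1
```

{"name": "move_arm", "arguments": {"commands": [[[0, 0, 0.001, 0, 0, 0, 0], [0, 0, 0, 0, 0, 0, 0]]]}}

```text
t: 10.82
eef_pos: [0.5005, -0.0071, 0.0907]
tool_rot: [0.0, 0.595, 0.804, 0.0]
contact_force: [-0.1, 0.1, -0.5]
gripper_width: -0.002
grasp_force: 0.0
```

The force on the fingers fell to zero, so the roller has pulled the bail down by itself. I lift away and check.

{"name": "move_arm", "arguments": {"commands": [[[0, 0, -0.02, 0, 0, 0, 0], [0, 0, -0.04, 0, 0, 0, 0], [0, 0, -0.05, 0, 0, 0, 0], [0, 0, -0.04, 0, 0, 0, 0], [0, 0, 0, 0, 0, 0, 0]]]}}

```text
t: 11.45
eef_pos: [0.5025, -0.0068, 0.244]
tool_rot: [0.003, 0.595, 0.804, 0.002]
contact_force: [0.4, 0.3, 0.1]
gripper_width: -0.001
grasp_force: 0.0
```

```bash
cat > bar.py <<'E'
from h import *
import sys
I={n:np.ascontiguousarray(imaging.read_camera(n)[:,:,::-1]) for n in("scene","side")}
np.savez("last.npz",**I)
A=I["scene"][150:300,200:340];B=I["side"][120:270,200:340]
cv2.imwrite(f"pics/{sys.argv[1]}.png",cv2.resize(np.hstack([A,B]),(784,420),interpolation=cv2.INTER_CUBIC))
# predicted pixel of the bar's centre for bail angles
c,s=np.cos(np.radians(17.2)),np.sin(np.radians(17.2))
for th in(0,.3,.5,.55,.6,.65,.7,.75):
    r=.13*np.cos(.7-th);p=np.array([.621-c*r,.0366-s*r,.085+.13*np.sin(.7-th)]);o=[]
    for n in I:
        k=imaging.calibration(n);q=np.linalg.inv(k["extrinsics"])@np.r_[p,1];u=np.array(k["intrinsics"])@q[:3];o+=list((u[:2]/u[2]).round(1))
    print(th,p.round(3),o,"crop",(o[0]-200)*2.8,(o[1]-150)*2.8,(o[2]-200)*2.8+392,(o[3]-120)*2.8)
E
python3 bar.py c3
```

```text
0 [0.526 0.007 0.169] [np.float64(278.0), np.float64(199.8), np.float64(278.6), np.float64(189.3)] crop 218.39999999999998 139.44000000000003 612.08 194.04000000000002
0.3 [0.507 0.001 0.136] [np.float64(279.6), np.float64(203.6), np.float64(286.8), np.float64(200.7)] crop 222.88000000000005 150.07999999999998 635.04 225.95999999999995
0.5 [ 0.499 -0.001  0.111] [np.float64(280.1), np.float64(208.4), np.float64(289.7), np.float64(208.4)] crop 224.28000000000006 163.52 643.16 247.52
0.55 [ 0.498 -0.001  0.104] [np.float64(280.2), np.float64(209.8), np.float64(290.1), np.float64(210.3)] crop 224.55999999999995 167.44000000000003 644.2800000000001 252.84
0.6 [ 0.497 -0.002  0.098] [np.float64(280.2), np.float64(211.4), np.float64(290.4), np.float64(212.1)] crop 224.55999999999995 171.92000000000002 645.1199999999999 257.88
0.65 [ 0.497 -0.002  0.091] [np.float64(280.3), np.float64(213.0), np.float64(290.6), np.float64(214.0)] crop 224.84 176.39999999999998 645.6800000000001 263.2
0.7 [ 0.497 -0.002  0.085] [np.float64(280.3), np.float64(214.7), np.float64(290.6), np.float64(215.7)] crop 224.84 181.15999999999997 645.6800000000001 267.96
0.75 [ 0.497 -0.002  0.079] [np.float64(280.2), np.float64(216.5), np.float64(290.5), np.float64(217.5)] crop 224.55999999999995 186.2 645.4 273.0
```

View pics/c3.png

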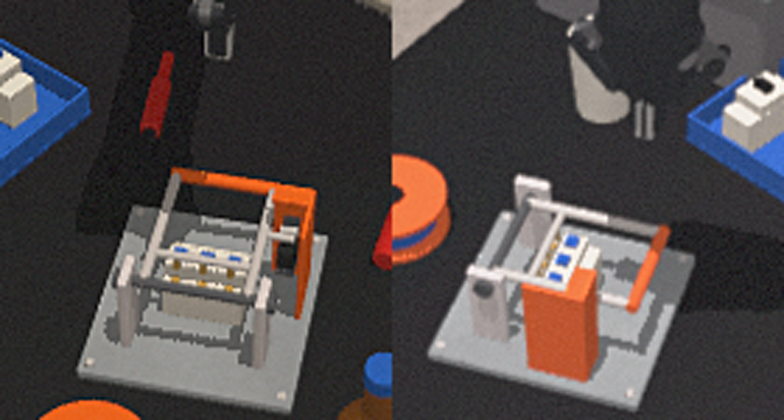

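The bail stays down untouched: bar centre at crop (222,178) scene and (648,268) side, about 0.70 rad. Next is the button.

{"name": "move_arm", "arguments": {"commands": [[[0.04, 0.003, 0, 0, 0, 0, 0], [0.04, 0.003, 0, 0, 0, 0, 0], [0.04, 0.003, 0, 0, 0, 0, 0], [0.04, 0.003, 0, 0, 0, 0, 0], [0.04, 0.003, 0, 0, 0, 0, 0], [0.04, 0.003, 0, 0, 0, 0, 0], [0.04, 0.003, 0, 0, 0, 0, 0], [0.038, 0.0025, 0, 0, 0, 0, 0], [0, 0, 0.04, 0, 0, 0, 0], [0, 0, 0.04, 0, 0, 0, 0], [0, 0, 0.04, 0, 0, 0, 0], [0, 0, 0.019, 0, 0, 0, 0], [0, 0, 0, 0, 0, 0, 0], [0, 0, 0, 0, 0, 0, 0]]]}}

```text
t: 13.3
eef_pos: [0.4303, 0.3045, 0.1028]
tool_rot: [0.0, 0.595, 0.804, 0.001]
contact_force: [0.1, 0.1, 0.3]
gripper_width: -0.002
grasp_force: 0.0
```

{"name": "move_arm", "arguments": {"commands": [[[0, 0.002, 0.006, 0, 0, 0, 0], [0, 0, 0.006, 0, 0, 0, 0], [0, 0, 0.003, 0, 0, 0, 0], [0, 0, 0, 0, 0, 0, 0]]]}}

```text
t: 13.8
eef_pos: [0.4325, 0.3047, 0.0872]
tool_rot: [0.0, 0.595, 0.804, 0.001]
contact_force: [2.7, -0.6, 4.7]
gripper_width: -0.003
grasp_force: 2.1
```

{"name": "move_arm", "arguments": {"commands": [[[0, 0, 0.003, 0, 0, 0, 0], [0, 0, 0, 0, 0, 0, 0]]]}}

```text
t: 14.05
eef_pos: [0.4326, 0.3048, 0.0858]
tool_rot: [0.001, 0.595, 0.804, 0.001]
contact_force: [-1.0, -4.8, 21.5]
gripper_width: -0.001
grasp_force: 10.8
```

{"name": "move_arm", "arguments": {"commands": [[[0, 0, 0.001, 0, 0, 0, 0], [0, 0, 0, 0, 0, 0, 0]]]}}

```text
t: 14.3
eef_pos: [0.4327, 0.3048, 0.0856]
tool_rot: [0.002, 0.595, 0.804, 0.001]
contact_force: [-3.7, -7.0, 30.8]
gripper_width: 0.001
grasp_force: 15.2
```

{"name": "move_arm", "arguments": {"commands": [[[0, 0, -0.003, 0, 0, 0, 0], [0, 0, 0, 0, 0, 0, 0]]]}}

```text
t: 14.55
eef_pos: [0.4325, 0.3047, 0.0866]
tool_rot: [0.001, 0.595, 0.804, 0.001]
contact_force: [2.8, -0.3, 4.6]
gripper_width: -0.003
grasp_force: 2.3
```

{"name": "move_arm", "arguments": {"commands": [[[0, 0, -0.002, 0, 0, 0, 0], [0, 0, 0, 0, 0, 0, 0]]]}}

```text
t: 14.8
eef_pos: [0.4319, 0.3046, 0.0879]
tool_rot: [0.0, 0.595, 0.804, 0.0]
contact_force: [2.2, 1.4, 2.9]
gripper_width: 0.003
grasp_force: 1.9
```

{"name": "move_arm", "arguments": {"commands": [[[0, 0, -0.001, 0, 0, 0, 0], [0, 0, 0, 0, 0, 0, 0]]]}}

```text
t: 15.05
eef_pos: [0.4316, 0.3045, 0.0888]
tool_rot: [-0.0, 0.595, 0.804, 0.0]
contact_force: [2.1, 1.2, 3.3]
gripper_width: 0.003
grasp_force: 1.6
```

The force fell smoothly with the spring as I backed off, so the button bottomed and is now released. Now back to the bar with the fingers part open.

{"name": "move_arm", "arguments": {"commands": [[[0, 0, -0.04, 0, 0, 0, 0], [0, 0, -0.055, 0, 0, 0, 0], [0, 0, -0.06, 0, 0, 0, 0], [-0.039, -0.0034, 0, 0, 0, 0, 0.045], [-0.039, -0.0034, 0, 0, 0, 0, 0.045], [-0.039, -0.0034, 0, 0, 0, 0, 0.045], [-0.039, -0.0034, 0, 0, 0, 0, 0.045], [-0.039, -0.0034, 0, 0, 0, 0, 0.045], [-0.039, -0.0034, 0, 0, 0, 0, 0.045], [-0.039, -0.0034, 0, 0, 0, 0, 0.045], [-0.039, -0.0034, 0, 0, 0, 0, 0.045], [0, 0, 0.05, 0, 0, 0, 0.045], [0, 0, 0.04, 0, 0, 0, 0.045], [0, 0, 0.03, 0, 0, 0, 0.045], [0, 0, 0, 0, 0, 0, 0.045], [0, 0, 0, 0, 0, 0, 0.045]]]}}

```text
t: 17.05
eef_pos: [0.497, -0.0016, 0.1244]
tool_rot: [-0.0, 0.595, 0.804, 0.0]
contact_force: [0.1, 0.2, -0.0]
gripper_width: 0.526
grasp_force: 0.0
```

```bash
python3 bar.py c4 >/dev/null
```

```text
(no output)
```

View pics/c4.png

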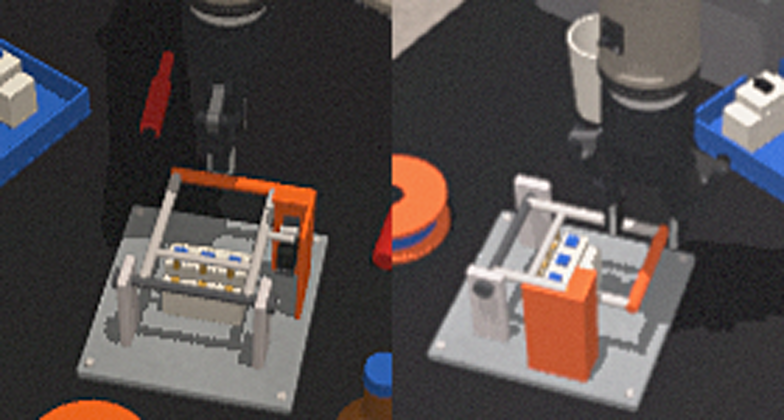

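The bail is still locked and the open fingers straddle the bar, side crop (612,215) and (674,235). I descend and grip.

{"name": "move_arm", "arguments": {"commands": [[[0, 0, 0.014, 0, 0, 0, 0.045], [0, 0, 0.014, 0, 0, 0, 0.045], [0, 0, 0.014, 0, 0, 0, 0.045], [0, 0, 0.013, 0, 0, 0, 0.045], [0, 0, 0, 0, 0, 0, 0.045]]]}}

```text
t: 17.77
eef_pos: [0.4961, -0.0019, 0.0675]
tool_rot: [-0.001, 0.595, 0.804, -0.001]
contact_force: [0.4, -0.3, -0.4]
gripper_width: 0.531
grasp_force: 0.0
```

{"name": "move_arm", "arguments": {"commands": [[[0, 0, 0, 0, 0, 0, 0.025], [0, 0, 0, 0, 0, 0, 0.015], [0, 0, 0, 0, 0, 0, 0.006], [0, 0, 0, 0, 0, 0, 0.006], [0, 0, 0, 0, 0, 0, 0.006]]], "squeeze": 25}}

```text
t: 18.4
eef_pos: [0.4959, -0.0023, 0.0685]
tool_rot: [-0.001, 0.595, 0.804, -0.001]
contact_force: [-5.0, -1.2, 0.3]
gripper_width: 0.129
grasp_force: 25.3
```

{"name": "move_arm", "arguments": {"commands": [[[0, 0, -0.005, 0, 0, 0, 0.006], [0, 0.0005, -0.005, 0, 0, 0, 0.006], [0, 0.001, -0.007, 0, 0, 0, 0.006], [0, 0.001, -0.008, 0, 0, 0, 0.006], [0, 0.0025, -0.01, 0, 0, 0, 0.006], [0, 0.003, -0.01, 0, 0, 0, 0.006], [0, 0.004, -0.01, 0, 0, 0, 0.006], [0, 0.0054, -0.01, 0, 0, 0, 0.006], [0, 0.0063, -0.01, 0, 0, 0, 0.006], [0, 0, 0, 0, 0, 0, 0.006]]]}}

```text
t: 19.65
eef_pos: [0.5163, 0.0036, 0.1442]
tool_rot: [-0.002, 0.595, 0.804, -0.004]
contact_force: [-15.8, -4.0, 9.8]
gripper_width: 0.128
grasp_force: 24.9
```

{"name": "move_arm", "arguments": {"commands": [[[0, 0, 0, 0, 0, 0, 0.05], [0, 0, 0, 0, 0, 0, 0.05], [0, 0, 0, 0, 0, 0, 0.05], [0, 0.003, -0.02, 0, 0, 0, 0.05], [0, 0, -0.03, 0, 0, 0, 0.05], [0, 0, -0.04, 0, 0, 0, 0.05], [0, 0, -0.04, 0, 0, 0, 0.05], [0, 0, 0, 0, 0, 0, 0.05], [0, 0, 0, 0, 0, 0, 0.05]]]}}

```text
t: 20.78
eef_pos: [0.5224, 0.0058, 0.2734]
tool_rot: [0.0, 0.595, 0.804, -0.0]
contact_force: [-0.3, 1.3, 0.1]
gripper_width: 0.583
grasp_force: 0.0
```

```bash
python3 bar.py c5 >/dev/null; python3 -c "
from h import *
o=bot.get_obs();print(o['t'],o['eef_pos'],o['contact_force'])"
```

```text
20.875 [0.5219045  0.00573646 0.27259384] [ 0.07214051 -0.1420273  -0.48725687]
```

View pics/c5.png

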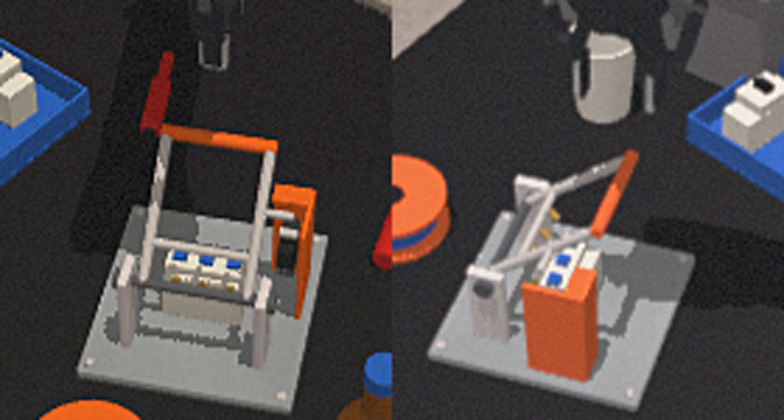

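The bail is fully up again, with the bar at scene crop (218,138) and side crop (614,192), where it started. The fingers are clear of it.

```bash
python3 -c "
from station import bot
print(bot.hand_in())"
```

```text
the job is handed in; nothing more can be done
None
```

The contact test is done and handed in at about 21 s: the bail locked at about 0.70 rad and stayed down untouched, the tester's red button was pressed fully in, and the bail was lifted out and is fully open again; no verdict was returned.

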